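# Open the push-push sample port of a colorimeter

## Robot

A 6-joint arm with a two-finger parallel gripper is mounted at the origin on a cart in front of the work surface, level with it; the furniture and walls round the work are solid. World frame = base frame: x ahead of the robot, y to its left, z up, the work surface at z = 0. Lengths are in m, angles in rad, forces in N, time in s.
With the tool pointing down it reaches from about 0.35 to 0.875 m from the base axis. Payload 4.2 kg.
Tool frame: the origin (TCP) lies midway between the tips of the shut fingers; the grasp point (between the pads) lies 19 mm behind it; z points along the fingers, y is the line along which they close (so a half turn about z gives the same grasp; the last joint's range is limited). The gripper opens to 85 mm and grips with 20 to 120 N. Pads are 22 mm wide; open, the fingers measure 114 mm over their backs; the gripper's body (76 mm by 85 mm) begins 54 mm behind the grasp point. The pads swing forward as they close: fully open they stand 13 mm farther back than shut.
Start: joints at [1.376, 0.385, 0.008, 0, -1.194, -0.259], TCP at [0.274, 0.562, 0.231] pointing down, gripper open.
Joint ranges: [-3.14, 3.14], [-1.21, 2.06], [-1.07, 1.41], [-3.16, 2.05], [-2.99, -0.16], [-3.1, 3.1]. Speed limits (rad/s): [2.79, 2.79, 3.14, 3.14, 3.14, 3.14].

## Interface

Orientations are given as a 3x3 rotation matrix whose columns are the frame's x, y, z axes.
In Python, from bench import manip gives the robot as it stands. The module is installed in compiled form; this text tells all that it offers.
- The arm moves only by the tool drive_tool, never from a script. Its argument "rows" is a list that holds one entry, the list of rows, each a list of 7 numbers: the opening, from 0 (shut) to 1 (fully open), then the shift along the tool's x, y, z in cm, then the turn, a rotation vector about the tool's x, y, z in rad. In form: [[[gripper, x, y, z, wx, wy, wz], ...]]. A call has 1 to 20 rows; each row is the pose to reach, as a shift and turn from the pose commanded when the call began, along the tool's axes at that moment; what a row does not reach only later rows make up. A row lasts 1/8 s, in which the tool goes at most 62.5 mm and 10.7 degrees, less where a joint would pass 70% of its speed; a pose out of reach is approached as far as the arm can. A call with a gripper value outside its range is refused whole. The fingers move at their own pace and stop on an object; the grip force is fixed at half the most. Time passes only in rows, so rows that repeat a pose let the fingers close. It gives the time, the measured TCP pose, the force, the opening and the grip force at its end, in the units of the state.
- manip.get_state(): the state, without advancing time (a new reading comes with each control period).
- manip.grab_frame(name): name is "scene" or "top" or "wrist"; returns a dict with "image" (400x640x3 uint8, blue, green, red), "fx", "fy", "cx", "cy" (pixels), "k1" (the pictures are not rectified: a ray, as slopes to the right and down, at radius r is drawn at 1 + k1 r^2 times it, then the intrinsics apply), "extrinsics" (4x4, takes a point from camera to world coordinates); the wrist camera has in their place "mount" (4x4, takes a point from camera to tool coordinates, whose origin is the TCP and whose axes are the flange's). Camera axes: x right, y down, z forward; pixel columns grow to the right and rows downward; lengths in m; the calibration is good to about 2 mm. A picture is of the moment at which its call begins: read the wrist's pose just before it. There is no depth.
- manip.sign_off(): hands the job in; it is judged then, once.
The state is a dict: "time_s": time; "qpos": joint angles; "joint_velocities": joint speeds; "effort": joint torques, N m; "tcp_pos": TCP position; "tcp_rot": TCP orientation; "wrist_force": force on the tool from outside, world axes, zero at the start; "wrist_torque": the same for the moment, N m; "opening": finger opening in m; "grip_force": force on a finger pad.
Only numpy, scipy, OpenCV 4.12 (cv2) and the standard library are available. Lean on these libraries where they do the work, as an engineer would, in place of code of your own. Each camera call takes 0.05 s, during which the arm holds its last target. There are 200 camera calls.

## Task

Open the sample port of the colorimeter so that the next test tube can go in: with a fingertip press the ribbed mark at the front of the black lid fully down once, let go, and see that the lid springs up and stands ajar by itself. Then push the lid over with the fingers until it leans back past upright and stays wide open. The latch is push-push, so do not press it a second time, and neither lift nor shift the colorimeter or the glassware beside it.

Things in the scene. Friction and masses are not known exactly. Their poses are not given: they have to be found in the camera images.
- colorimeter: bench colorimeter: low white case 190 (its x, front to back) x 176 (its y) x 50 mm high, loose, 1.8 kg, on rubber feet. Origin: centre of its underside, on the bench. Its -x side is the front with the keys, +y its left. On its left rear stands a black turret, 88 x 80 mm, top 78 mm above the bench, capped by the black port lid; a tilted display (up to 71 mm high) stands beside it at the right rear, six flat keys at the right front.
- press_mark (a point): centre of the ribbed grey press mark (20 x 40 mm) on the top of the lid, close to its front edge; with the lid shut it faces up, 91 mm above the bench. It turns with the lid: z is the lid's outward normal, x points from the front edge to the hinge. Place to press: a fingertip 30 mm wide still fits on the lid. Full travel about 7 mm, at 2 to 4 N when pressed slowly, then a hard stop.
- lid_front_edge (a point): middle of the lower rim of the lid's front wall (the free edge, the farthest from the hinge). It turns with the lid. Lid: 95 mm from hinge to front edge, 86 mm wide along the colorimeter's y, 4 mm top plate 6 to 10 mm above the hinge line with a wall 17 mm deep turned down round the front and sides. With the lid ajar this edge stands about 80 mm above and 50 mm in front of the hinge line and can be pushed from the front; the way to upright needs under 1 N.
- lid_hinge (a point): middle of the lid's hinge line, at the rear of the turret 80 mm above the bench; the line runs along the colorimeter's y. Does not turn with the lid.
- port_lid (a joint): angle of the lid in rad: about 0 shut and latched, about -0.09 pressed fully down, grows as the lid opens (front edge goes up and back). Released by the latch, damped spring arms lift it in about 3 s to about 1.1 (ajar), where it rests on them. Nothing drives it farther: let go below about 1.5 it falls back on the arms, beyond that it falls by itself to its stop at 1.9 and stays.
- latch_drum (a joint): turn in rad of the toothed drum of the push-push latch, hidden under the lid (a pin on the lid runs in its teeth): 0 latched, about 0.4 while pressed fully down, about 0.73 after release (lid free). A second press would turn it on to about 1.2 and latch the lid again at 1.57.
- tube_rack: wooden test tube rack, 48 x 200 x 70 mm, to the right of the colorimeter, with two glass test tubes standing in it, rims 130 mm above the bench; origin at the centre of its underside. A bystander.
- beaker_100: small glass beaker, 53 mm across, 70 mm high, left of the colorimeter; origin at the centre of its underside. A bystander.
- wash_bottle: white wash bottle with a bent spout, 60 mm across, 178 mm high, left of the colorimeter; origin at its underside. A bystander.

How it is judged:
On the way, in this order (a step that is already met when the one before it is completed fails the run):
1. the lid has been pressed fully down at its press mark (the latch drum has turned on) (value of joint latch_drum above 0.25 rad and horizontal distance between the grasp point and press_mark below 0.025 m), for 0.05 s.
2. the lid has sprung up and stands ajar, untouched by the robot (value of joint port_lid between 0.6 and 1.4 rad and contact force between each of the fingers, the arm and colorimeter below 0.3 N), for 0.3 s.
At the end, for the whole second after the job is handed in: the lid rests open at its stop beyond upright (port_lid above 1.75 rad, still), the latch has been pressed one time only (latch_drum between 0.55 and 1.0), the colorimeter stands within 15 mm of its place, and the tube rack, beaker and wash bottle within 20 mm of theirs (value of joint port_lid above 1.75 rad and velocity of joint port_lid below 0.05 rad/s and value of joint latch_drum between 0.55 and 1 rad and distance of colorimeter from where it was at the start of the episode below 0.015 m and angle between colorimeter's own z axis and vertical below 0.06 rad and distance of each of tube_rack, beaker_100, wash_bottle from where it was at the start of the episode below 0.02 m); the robot touches nothing.
It fails at once if the latch is pressed a second time (value of joint latch_drum above 1 rad).
It fails at once if the colorimeter is lifted or tipped (height (world z) of colorimeter above 0.012 m or angle between colorimeter's own z axis and vertical above 0.08 rad).
It fails at once if the colorimeter is pushed away (distance of colorimeter from where it was at the start of the episode above 0.015 m).
It fails at once if a bystander is moved, lifted or knocked over (distance of any of tube_rack, beaker_100, wash_bottle from where it was at the start of the episode above 0.02 m).
It also fails if it takes over 42 s, if anything falls off the work surface, if the arm or the gripper's body presses on something with over 40 N, if the wrist force passes 120 N, or if a joint passes its speed limit or range.

## Working session

There is one attempt and no reset: what is moved stays moved. The work goes in short steps, Python scripts to look and compute and a tool call to move; the robot and the scene stay as the last step left them, time stands still between calls to the robot, and variables do not carry over. Pictures are saved under pics/ and viewed, at most 10 in all, crops included, and the job is handed in when it is done.

Besides the shell and the picture viewer there is one more tool, called after "Request:" by a JSON object that holds its "method" and its "body". drive_tool: Moves the arm, as the interface text tells. Its arguments: {"type":"object","properties":{"rows":{"type":"array","items":{"type":"array","items":{"type":"array","items":{"type":"number"}}}}},"required":["rows"]}

```bash
mkdir -p pics; cat > h.py <<'E'
import numpy as np, cv2
from bench import manip
def ray(f,u,v,T=None):
    T=np.array(f["extrinsics"]) if T is None else T
    K=np.array([[f["fx"],0,f["cx"]],[0,f["fy"],f["cy"]],[0,0,1.]])
    x,y=(u-f["cx"])/f["fx"],(v-f["cy"])/f["fy"]
    a,b=x,y
    for _ in range(20):
        s=1+f["k1"]*(a*a+b*b); a,b=x/s,y/s
    d=T[:3,:3]@np.array([a,b,1]); return T[:3,3],d
def on_z(f,u,v,z,T=None):
    o,d=ray(f,u,v,T); return o+d*(z-o[2])/d[2]
def proj(f,p):
    T=np.linalg.inv(np.array(f["extrinsics"])); c=T[:3,:3]@p+T[:3,3]
    a,b=c[:2]/c[2]; s=1+f["k1"]*(a*a+b*b); return f["fx"]*a*s+f["cx"],f["fy"]*b*s+f["cy"]
E
python3 - <<'E'
from h import *
for n in ("scene","top"):
    f=manip.grab_frame(n); cv2.imwrite(f"pics/{n}0.png",f["image"]); 
    print(n,f["fx"],f["k1"],np.round(f["extrinsics"],3).tolist())
s=manip.get_state(); print(s["tcp_pos"],np.round(s["tcp_rot"],3).tolist(),s["time_s"],s["opening"])
E
```

```text
scene 378.09746273295474 0.025156381967141372 [[0.792, -0.244, 0.56, 0.083], [-0.61, -0.346, 0.713, -0.555], [0.02, -0.906, -0.423, 0.442], [0.0, 0.0, 0.0, 1.0]]
top 469.62460879067453 -0.12496570101505337 [[-0.017, -0.981, 0.192, 0.329], [-1.0, 0.016, -0.006, 0.048], [0.002, -0.192, -0.981, 1.348], [0.0, 0.0, 0.0, 1.0]]
[0.2737359  0.56128456 0.23033036] [[0.899, -0.439, -0.001], [-0.439, -0.899, -0.002], [0.0, 0.002, -1.0]] 0.1 0.08526173388240917
```

View pics/top0.png

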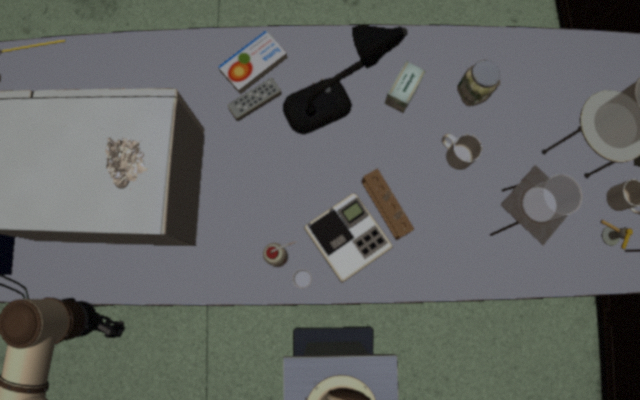

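View pics/scene0.png

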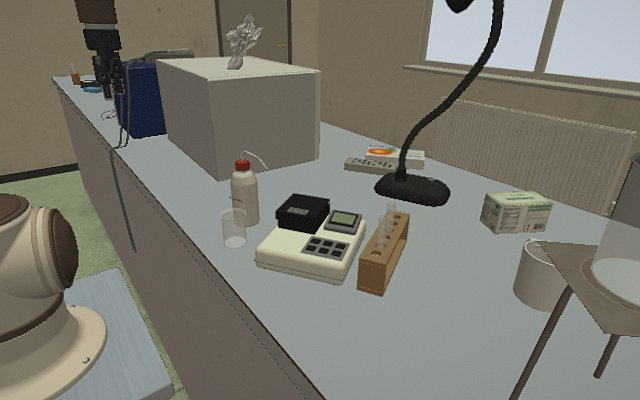

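```bash
python3 - <<'E'
import cv2
a=cv2.imread("pics/top0.png")[185:300,250:420]; b=cv2.imread("pics/scene0.png")[180:290,220:390]
a=cv2.resize(a,None,fx=4.6,fy=4.6,interpolation=cv2.INTER_CUBIC)
b=cv2.resize(b,None,fx=4.6,fy=4.6,interpolation=cv2.INTER_CUBIC)
cv2.imwrite("pics/ca.png",a);cv2.imwrite("pics/cb.png",b)
E
```

```text
(no output)
```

View pics/ca.png

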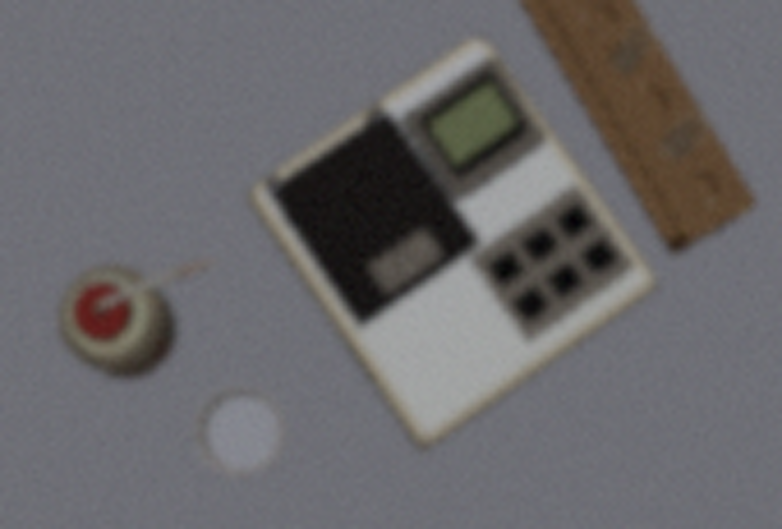

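View pics/cb.png

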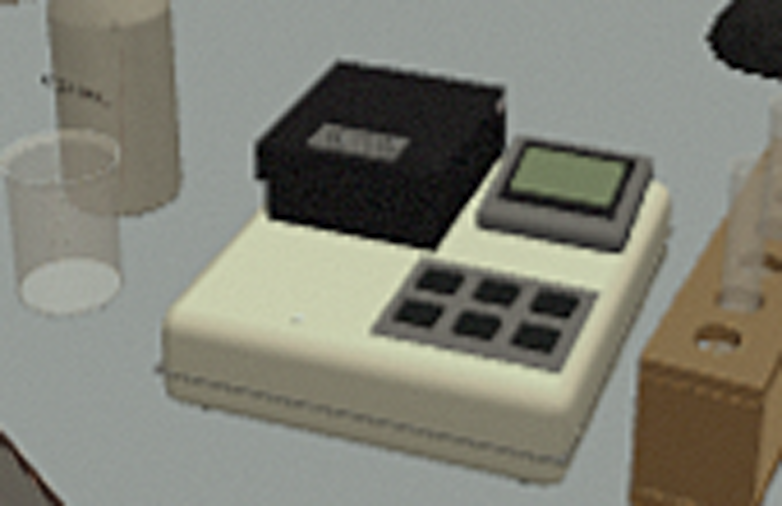

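Top crop: lid corners are at about (275,185), (385,115), (478,243), (362,322), and the press mark is at (405,263). The wash bottle and beaker are on the left, the rack on the right. In the scene crop the press mark is at (359,142), with the lid's front corners at (258,155) and (440,190).

```bash
python3 - <<'E'
from h import *
t=manip.grab_frame("top"); s=manip.grab_frame("scene")
ft=lambda x,y:(250+(x+.5)/4.6-.5,185+(y+.5)/4.6-.5)
fs=lambda x,y:(220+(x+.5)/4.6-.5,180+(y+.5)/4.6-.5)
P={}
for n,c,z in [("mark",(405,263),.091),("FL",(362,322),.09),("FR",(478,243),.09),("RL",(275,185),.09),("RR",(385,115),.09),("caseFL",(424,443),.04),("caseFR",(652,282),.04),("caseRR",(482,40),.04),("beaker",(242,432),.035),("bottlecap",(102,310),.14),("spout",(205,262),.17),("rackFL",(678,247),.07),("rackL",(530,0),.07)]:
    P[n]=on_z(t,*ft(*c),z); print(n,P[n].round(4))
print("scene mark",on_z(s,*fs(359,142),.091).round(4))
print("scene lid left-front top", on_z(s,*fs(258,155),.09).round(4),"RL?",on_z(s,*fs(338,62),.09).round(4),"RR",on_z(s,*fs(505,92),.09).round(4),"FR",on_z(s,*fs(440,185),.09).round(4))
for a,b in (("FL","RL"),("FR","RR"),("FR","FL"),("RR","RL"),("caseFR","caseFL"),("caseFR","caseRR")):
    d=P[b]-P[a]; print(a,b,np.hypot(*d[:2]).round(4),np.degrees(np.arctan2(d[1],d[0])).round(1))
E
```

```text
mark [0.4603 0.0035 0.091 ]
FL [0.4264 0.0292 0.09  ]
FR [ 0.4714 -0.0395  0.09  ]
RL [0.5076 0.0788 0.09  ]
RR [0.5483 0.0133 0.09  ]
caseFL [ 0.3571 -0.0074  0.04  ]
caseFR [ 0.4513 -0.1483  0.04  ]
caseRR [ 0.6032 -0.0491  0.04  ]
beaker [0.3656 0.1018 0.035 ]
bottlecap [0.4314 0.1752 0.14  ]
spout [0.4544 0.1156 0.17  ]
rackFL [ 0.469  -0.1603  0.07  ]
rackL [ 0.6212 -0.0768  0.07  ]
scene mark [0.4622 0.0011 0.091 ]
scene lid left-front top [0.4212 0.0178 0.09  ] RL? [0.5019 0.0768 0.09  ] RR [0.5467 0.0047 0.09  ] FR [ 0.4688 -0.0489  0.09  ]
FL RL 0.0951 31.4
FR RR 0.0933 34.5
FR FL 0.0821 123.2
RR RL 0.0771 121.9
caseFR caseFL 0.1695 123.7
caseFR caseRR 0.1814 33.1
```

```bash
cat >> h.py <<'E'
yaw=np.radians(33); xc=np.array([np.cos(yaw),np.sin(yaw),0]); yc=np.array([-xc[1],xc[0],0])
R=np.c_[-xc,-yc,[0,0,-1]]  # tool: x to the front, y to the right, down
R=np.c_[-xc,yc,[0,0,-1]]
mark=np.array([.461,.0025,.091]); hinge=np.array([.527,.044,.08])
def rel(p,Rt=R,s=None):
    s=s or manip.get_state(); from scipy.spatial.transform import Rotation as Q
    A=np.array(s["tcp_rot"]); return (A.T@(np.array(p)-s["tcp_pos"])*100).round(2), Q.from_matrix(A.T@Rt).as_rotvec().round(3)
E
python3 - <<'E'
from h import *
t=manip.grab_frame("top"); s=manip.grab_frame("scene")
print("box",on_z(s,222,172,0).round(3),on_z(t,195,243,0).round(3), "left-bottom",on_z(s,118,85,0).round(3))
for z in(.2,.25): print(z,on_z(t,165,233,z).round(3),on_z(t,0,230,z).round(3))
print(np.linalg.det(R))
for p in ([.35,.30,.25],[.40,.15,.25],mark+[0,0,.06],mark+[0,0,.02]): print(p,*rel(p))
E
```

```text
box [0.516 0.495 0.   ] [0.472 0.414 0.   ] left-bottom [0.611 2.318 0.   ]
0.2 [0.476 0.437 0.2  ] [0.487 0.894 0.2  ]
0.25 [0.47 0.42 0.25] [0.48  0.857 0.25 ]
0.9999999999999999
[0.35, 0.3, 0.25] [18.31 20.17 -1.89] [ 0.000e+00 -1.000e-03  2.112e+00]
[0.4, 0.15, 0.25] [29.38 31.46 -1.88] [ 0.000e+00 -1.000e-03  2.112e+00]
[0.461  0.0025 0.151 ] [41.33 42.04  8.03] [ 0.000e+00 -1.000e-03  2.112e+00]
[0.461  0.0025 0.111 ] [41.33 42.03 12.03] [ 0.000e+00 -1.000e-03  2.112e+00]
```

Request:
{"method": "drive_tool", "body": {"rows": [[[0,5,5,-2,0,0,0.18],[0,9,10,-2,0,0,0.36],[0,13,15,-2,0,0,0.54],[0,18,20,-2,0,0,0.72],[0,22,24,-2,0,0,0.9],[0,26,28,-2,0,0,1.08],[0,30,32,-2,0,0,1.26],[0,34,36,-1,0,0,1.44],[0,38,39,0,0,0,1.62],[0,40,41,2,0,0,1.8],[0,41.3,42,5,0,0,1.98],[0,41.3,42,8,0,0,2.11],[0,41.3,42,8,0,0,2.11],[0,41.3,42,8,0,0,2.11],[0,41.3,42,8,0,0,2.11],[0,41.3,42,8,0,0,2.11]]]}}

```text
time_s: 2.3
tcp_pos: [0.4615, 0.0036, 0.1523]
tcp_rot: [[-0.837, -0.547, 0.002], [-0.547, 0.837, 0.001], [-0.002, -0.001, -1.0]]
wrist_force: [0.9, -0.8, 0.7]
opening: -0.0003
grip_force: 0.0
```

```bash
python3 - <<'E'
from h import *
st=manip.get_state()
f=manip.grab_frame("wrist"); T=np.eye(4); T[:3,:3]=st["tcp_rot"]; T[:3,3]=st["tcp_pos"]; T=T@np.array(f["mount"]); 
np.save("T.npy",T); cv2.imwrite("pics/w1.png",f["image"]); f["extrinsics"]=T
for n,p in (("mark",mark),("tcp",st["tcp_pos"]),("hinge",hinge)): print(n,np.round(proj(f,p)))
E
```

```text
mark [317. 213.]
tcp [318. 264.]
hinge [316. 311.]
```

View pics/w1.png

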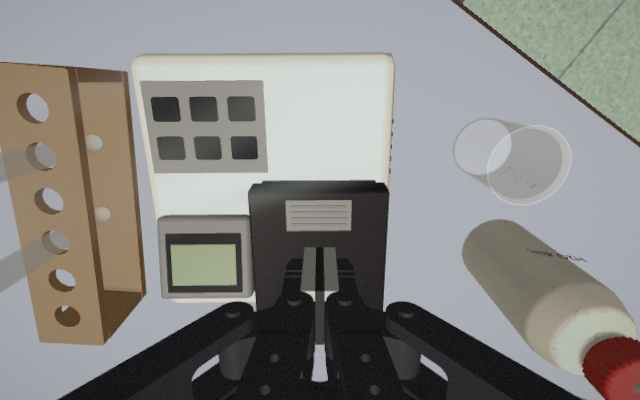

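The wrist view shows the press mark at (318,215), within 2 px of the prediction, and the lid edges are square to the image. I'll go down and press slowly.

Request:
{"method": "drive_tool", "body": {"rows": [[[0,0,0,2.5,0,0,0],[0,0,0,4.5,0,0,0],[0,0,0,5.5,0,0,0],[0,0,0,5.8,0,0,0],[0,0,0,6.0,0,0,0],[0,0,0,6.2,0,0,0],[0,0,0,6.3,0,0,0],[0,0,0,6.4,0,0,0],[0,0,0,6.4,0,0,0]]]}}

```text
time_s: 3.48
tcp_pos: [0.4612, 0.0032, 0.0875]
tcp_rot: [[-0.838, -0.546, 0.0], [-0.546, 0.838, 0.0], [-0.0, -0.0, -1.0]]
wrist_force: [-0.6, -0.6, 1.7]
opening: 0.0001
grip_force: 0.8
```

Request:
{"method": "drive_tool", "body": {"rows": [[[0,0,0,0.1,0,0,0],[0,0,0,0.2,0,0,0],[0,0,0,0.3,0,0,0],[0,0,0,0.35,0,0,0],[0,0,0,0.35,0,0,0]]]}}

```text
time_s: 4.1
tcp_pos: [0.461, 0.0031, 0.0838]
tcp_rot: [[-0.838, -0.546, -0.0], [-0.546, 0.838, -0.0], [0.0, -0.0, -1.0]]
wrist_force: [-0.6, -1.5, 3.4]
opening: -0.0
grip_force: 1.6
```

Request:
{"method": "drive_tool", "body": {"rows": [[[0,0,0,0.05,0,0,0],[0,0,0,0.1,0,0,0],[0,0,0,0.1,0,0,0]]]}}

```text
time_s: 4.47
tcp_pos: [0.461, 0.0031, 0.0831]
tcp_rot: [[-0.838, -0.546, -0.0], [-0.546, 0.838, -0.0], [0.0, -0.0, -1.0]]
wrist_force: [-0.8, -1.0, 6.3]
opening: -0.0001
grip_force: 3.2
```

Request:
{"method": "drive_tool", "body": {"rows": [[[0,0,0,0.1,0,0,0],[0,0,0,0.1,0,0,0]]]}}

```text
time_s: 4.72
tcp_pos: [0.4611, 0.0031, 0.0826]
tcp_rot: [[-0.837, -0.547, 0.0], [-0.547, 0.837, -0.0], [0.0, -0.0, -1.0]]
wrist_force: [-3.5, -0.9, 11.6]
opening: -0.0
grip_force: 5.4
```

Request:
{"method": "drive_tool", "body": {"rows": [[[0,0,0,-1,0,0,0],[0,0,0,-5,0,0,0],[0,1,0,-11,0,0,0],[0,3,0,-17,0,0,0],[0,6,0,-18,0,0,0],[0,6,0,-18,0,0,0],[0,6,0,-18,0,0,0],[0,6,0,-18,0,0,0],[0,6,0,-18,0,0,0],[0,6,0,-18,0,0,0],[0,6,0,-18,0,0,0],[0,6,0,-18,0,0,0],[0,6,0,-18,0,0,0],[0,6,0,-18,0,0,0],[0,6,0,-18,0,0,0],[0,6,0,-18,0,0,0],[0,6,0,-18,0,0,0],[0,6,0,-18,0,0,0],[0,6,0,-18,0,0,0],[0,6,0,-18,0,0,0]]]}}

```text
time_s: 7.22
tcp_pos: [0.4108, -0.0296, 0.2618]
tcp_rot: [[-0.838, -0.546, 0.0], [-0.546, 0.838, 0.0], [-0.0, 0.0, -1.0]]
wrist_force: [0.5, -0.3, -0.2]
opening: 0.0001
grip_force: 0.0
```

Request:
{"method": "drive_tool", "body": {"rows": [[[0,0,0,0,0,0,0],[0,0,0,0,0,0,0],[0,0,0,0,0,0,0],[0,0,0,0,0,0,0],[0,0,0,0,0,0,0],[0,0,0,0,0,0,0],[0,0,0,0,0,0,0],[0,0,0,0,0,0,0],[0,0,0,0,0,0,0],[0,0,0,0,0,0,0],[0,0,0,0,0,0,0],[0,0,0,0,0,0,0],[0,0,0,0,0,0,0],[0,0,0,0,0,0,0],[0,0,0,0,0,0,0],[0,0,0,0,0,0,0]]]}}

```text
time_s: 9.22
tcp_pos: [0.4108, -0.0296, 0.2618]
tcp_rot: [[-0.838, -0.546, -0.0], [-0.546, 0.838, -0.0], [0.0, -0.0, -1.0]]
wrist_force: [0.1, -0.0, 0.3]
opening: -0.0
grip_force: 0.0
```

```bash
python3 - <<'E'
from h import *
f=manip.grab_frame("scene"); cv2.imwrite("pics/s2.png",cv2.resize(f["image"][130:300,200:400],None,fx=3,fy=3)); print(manip.get_state()["tcp_pos"])
h=hinge+xc*-.051+[0,0,.08]; print(np.round(proj(f,h)), [np.round(proj(f,h+k*yc)).tolist() for k in(.043,-.043)])
for d,z in ((-.095,.14),(-.06,.14),(0,.14)): print(rel(hinge*[1,1,0]+xc*d+[0,0,z]))
E
```

```text
[ 0.41078532 -0.02957589  0.26182077]
[302. 174.] [[283.0, 171.0], [323.0, 177.0]]
(array([-4.25, -0.17, 12.18]), array([-0.   ,  0.   ,  0.002]))
(array([-7.75, -0.17, 12.18]), array([-0.   ,  0.   ,  0.002]))
(array([-13.75,  -0.18,  12.18]), array([-0.   ,  0.   ,  0.002]))
```

View pics/s2.png

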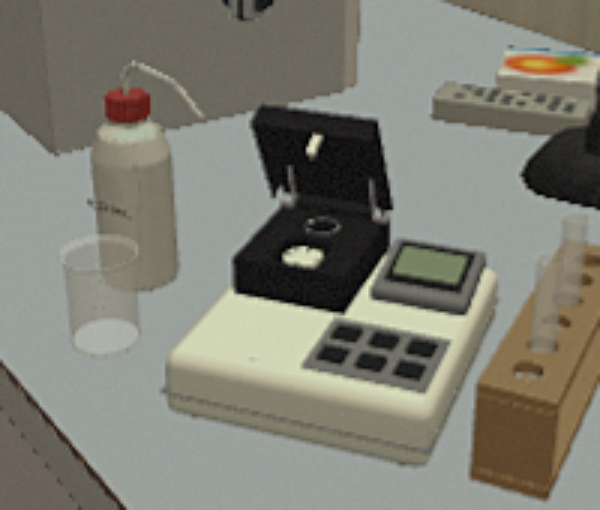

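The lid stands ajar, with its rim near full-image row 170, columns 285–327. The bystanders are unmoved. I'll push the rim back from the front.

Request:
{"method": "drive_tool", "body": {"rows": [[[0,0,0,5,0,0,0],[0,0,0,10,0,0,0],[0,0,0,11.7,0,0,0],[0,-2,0,11.7,0,0,0],[0,-4,0,11.7,0,0,0],[0,-6,0,11.7,0,0,0],[0,-7,0,11.7,0,0,0],[0,-7.7,0,11.7,0,0,0],[0,-8.4,0,11.7,0,0,0],[0,-9,0,11.7,0,0,0],[0,-9.6,0,11.7,0,0,0],[0,-10.2,0,11.7,0,0,0],[0,-10.2,0,11.7,0,0,0]]]}}

```text
time_s: 10.9
tcp_pos: [0.4966, 0.0264, 0.1448]
tcp_rot: [[-0.838, -0.546, 0.0], [-0.546, 0.838, 0.0], [-0.0, -0.0, -1.0]]
wrist_force: [-1.1, -0.1, 0.5]
opening: 0.0001
grip_force: 0.0
```

Request:
{"method": "drive_tool", "body": {"rows": [[[0,-0.5,0,0,0,0,0],[0,-1,0,0,0,0,0],[0,-1.5,0,0,0,0,0],[0,-2,0,0,0,0,0],[0,-2.5,0,0,0,0,0],[0,-3,0,0,0,0,0],[0,-3.4,0,0,0,0,0],[0,-3.4,0,0,0,0,0],[0,-3.4,0,0,0,0,0]]]}}

```text
time_s: 12.02
tcp_pos: [0.5245, 0.0446, 0.1448]
tcp_rot: [[-0.838, -0.546, -0.0], [-0.546, 0.838, -0.0], [0.0, 0.0, -1.0]]
wrist_force: [0.2, -0.1, 0.0]
opening: 0.0003
grip_force: 0.0
```

```bash
python3 - <<'E'
from h import *
f=manip.grab_frame("scene"); cv2.imwrite("pics/s3.png",cv2.resize(f["image"][130:300,200:400],None,fx=3,fy=3))
E
```

```text
(no output)
```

View pics/s3.png

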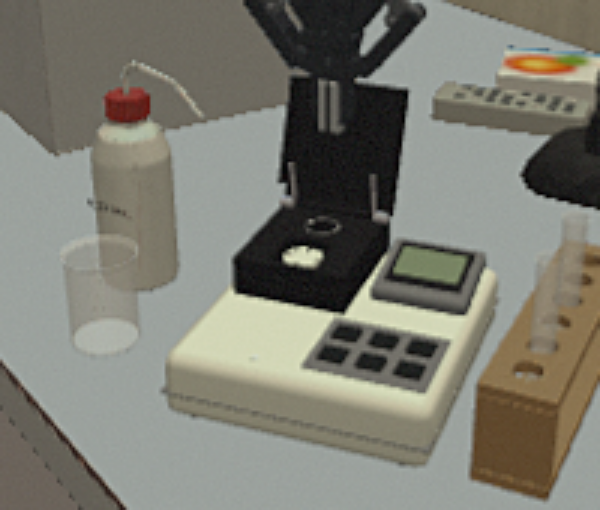

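The lid now leans back off the finger, and the contact force is zero. I'll withdraw forward, then up, and check.

Request:
{"method": "drive_tool", "body": {"rows": [[[0,1,0,0,0,0,0],[0,4,0,0,0,0,0],[0,8,0,0,0,0,0],[0,12,0,0,0,0,0],[0,14,0,-5,0,0,0],[0,14,0,-10,0,0,0],[0,14,0,-10,0,0,0],[0,14,0,-10,0,0,0],[0,14,0,-10,0,0,0],[0,14,0,-10,0,0,0],[0,14,0,-10,0,0,0],[0,14,0,-10,0,0,0]]]}}

```text
time_s: 13.58
tcp_pos: [0.4074, -0.0317, 0.2445]
tcp_rot: [[-0.838, -0.546, -0.001], [-0.546, 0.838, -0.0], [0.001, 0.0, -1.0]]
wrist_force: [-0.6, -0.2, 0.1]
opening: 0.0001
grip_force: 0.0
```

```bash
python3 - <<'E'
from h import *
f=manip.grab_frame("scene"); a=cv2.resize(f["image"][130:300,200:400],None,fx=3,fy=3); cv2.imwrite("pics/s4.png",a)
for q in(1.1,1.5,1.9):
    c,s=np.cos(q),np.sin(q); dx=-.095*c-.009*s; dz=.095*s-.009*c
    print(q,[((np.array(proj(f,hinge+xc*dx+[0,0,dz]+k*yc))-[200,130])*3).round().tolist() for k in(.043,-.043)])
b=cv2.imread("pics/s3.png"); 
E
```

```text
1.1 [[247.0, 122.0], [368.0, 140.0]]
1.5 [[268.0, 86.0], [386.0, 103.0]]
1.9 [[289.0, 71.0], [403.0, 87.0]]
```

View pics/s4.png

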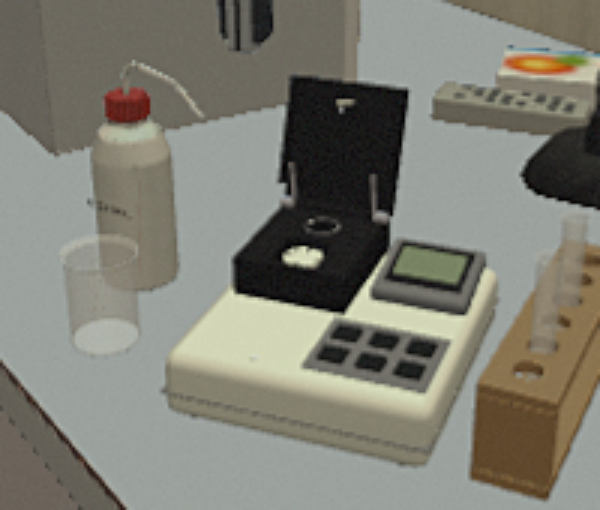

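The lid's top corners are at about (291,76) and (408,90), which matches the 1.9 rad stop, and nothing else has moved.

```bash
python3 -c "
from bench import manip; print(manip.sign_off())"
```

```text
the job is handed in; nothing more can be done
None
```

I pressed the lid once, saw it spring up and stand ajar, then pushed it back to its open stop (about 1.9 rad in the last picture); nothing else appeared to move, and the job is handed in with no verdict returned.

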